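# Sort the battery and lamp returns

### The arm

A 6-joint arm with a two-finger parallel gripper is mounted at the origin on the work surface. World frame = base frame: x ahead of the robot, y to its left, z up, the work surface at z = 0. Lengths are in m, angles in rad, forces in N, time in s.
With the tool pointing down it reaches from about 0.25 to 0.775 m from the base axis. Payload 8.9 kg.
Tool frame: the origin (TCP) lies at the centre of the arm's flange, where the gripper is bolted on; the fingertips stand 173 mm ahead of it and the grasp point (between the pads) lies 155 mm ahead of it (arm.tip_reach is the distance from the TCP to the fingertips, in m); z points along the fingers, y is the line along which they close (so a half turn about z gives the same grasp; the last joint's range is limited). The gripper opens to 85 mm and grips with 20 to 120 N. Pads are 22 mm wide; open, the fingers measure 114 mm over their backs; the gripper's body (76 mm by 85 mm) begins 54 mm behind the grasp point. The pads swing forward as they close: fully open they stand 13 mm farther back than shut.
Start: joints at [1.18, 0.291, -0.153, 1.127, 0, 1.431], TCP at [0.131, 0.508, 0.405] pointing down, gripper open.
Joint ranges: [-2.52, 2.52], [-0.91, 1.74], [-1.3, 1.37], [-1.96, 2.02], [-1.52, 1.47], [-3.14, 3.14]. Speed limits (rad/s): [2.22, 2.22, 2.79, 3.14, 3.14, 3.14].

### API

Orientations are given as a rotation vector (axis times angle).
In Python, from bench import sensors, cams, ticket, arm gives the robot as it stands.
- The arm moves only by the tool move_arm, never from a script. Its argument "motion" is text: rows parted by semicolons, each of 7 numbers parted by spaces: the shift along the tool's x, y, z in m, then the turn, a rotation vector about the tool's x, y, z in degrees, then the finger opening in m, from 0 to 0.0854. A call has 1 to 12 rows; each row is the pose to reach, as a shift and turn from the pose commanded when the call began, along the tool's axes at that moment; what a row does not reach only later rows make up. A row lasts 1/12 s, in which the tool goes at most 41.7 mm and 7.16 degrees, less where a joint would pass 70% of its speed; a pose out of reach is approached as far as the arm can. A call with a gripper value outside its range is refused whole. The fingers move at their own pace and stop on an object; the grip force is fixed at half the most. Time passes only in rows, so rows that repeat a pose let the fingers close. It gives the time, the measured TCP pose, the force, the opening and the grip force at its end, in the units of the state.
- sensors.read_state(): the state, without advancing time (a new reading comes with each control period).
- cams.snapshot(name): name is "scene" or "top"; returns the picture (384x512x3 uint8, blue, green, red); there is no depth.
- cams.calibration(name): a dict with "fx", "fy", "cx", "cy" (pixels), "dist_coeffs" ([k1, k2, p1, p2, k3] as OpenCV has them; the pictures are not rectified), "R" (3x3) and "t" (3): a world point X has camera coordinates R X + t. Camera axes: x right, y down, z forward; pixel columns grow to the right and rows downward; lengths in m; the calibration is good to about 2 mm. A picture is of the moment at which its call begins. calibration takes no time and is no camera call.
- ticket.finish_job(): hands the job in; it is judged then, once.
The state is a dict: "time": time; "joint_pos": joint angles; "qd": joint speeds; "effort": joint torques, N m; "tcp_pos": TCP position; "tool_rot": TCP orientation; "contact_force": force on the tool from outside, world axes, zero at the start; "torque": the same for the moment, N m; "grip_width": opening from 0.0 (shut) to 1.0 (fully open); "grip_force": force on a finger pad.
Only numpy, scipy, OpenCV 4.12 (cv2) and the standard library are available. Lean on these libraries where they do the work, as an engineer would, in place of code of your own. Each camera call takes 0.05 s, during which the arm holds its last target. There are 200 camera calls.

### The job

Sort the five returned things into the counter trays: both batteries in the long tray, both lamps in the round tray and the porcelain lamp socket in the square tray. Each must end standing on its tray's floor the same way up as it stands now; set the two lamps down rather than dropping them, and leave the red tweezers and the jar where they are.

Things in the scene. Friction and masses are not known exactly. Their poses are not given: they have to be found in the camera images.
- round_cell: Round dry cell, black cylinder with a copper-coloured band at the top and a small steel nub, standing upright on the counter: diameter 33 mm, height 61 mm with the nub (body 58 mm). 110 to 180 g. Origin at the centre of its underside, z up its axis. A battery.
- block_battery: Block battery, dark rectangular case with a copper-coloured top band and two small snap studs on top, standing upright: 17 mm along its x, 26 mm along its y, 46 mm tall (49 mm with the studs). 37 to 60 g. Origin at the centre of its underside, z up.
- headlamp_bulb: Car headlamp bulb standing glass up: chrome base cylinder 40 mm diameter and 24 mm tall, on it a 22 mm collar to 30 mm and a slim 17 mm glass with a chrome tip, 58 mm tall in all. 40 to 65 g. May be gripped by its base. Origin at the centre of its underside, z up. A lamp.
- spot_lamp: Reflector spot lamp standing face down: aluminium rim 50 mm diameter for the lowest 10 mm, narrowing to a white neck of 30 mm diameter from 24 to 48 mm height, with two small pins on top to 54 mm. 40 to 65 g. Grip by the neck. Origin at the centre of its underside (the face on the counter), z up. A lamp.
- lamp_socket: White porcelain lamp socket, a cup-like cylinder standing with its open mouth up: outer diameter 46 mm, height 48 mm, wall 5 mm, brass contact at the bottom of the hollow, 10 mm up. 95 to 160 g. Origin at the centre of its underside, z up.
- long_tray: Long rectangular grey tray, fixed to the counter, for batteries: outer 100 mm along its x and 170 mm along its y, walls 25 mm high and 4 mm thick, floor top 4 mm above the counter. Origin at the centre of its underside, z up.
- round_tray: Round grey tray, fixed to the counter, for lamps: outer diameter 150 mm, wall 25 mm high and 4 mm thick, floor top 4 mm above the counter. Origin at the centre of its underside, z up.
- square_tray: Square grey tray, fixed to the counter, for sockets: outer 110 by 110 mm, walls 25 mm high and 4 mm thick, floor top 4 mm above the counter. Origin at the centre of its underside, z up, sides along x and y.
- tweezers: Red plastic tweezers lying on the counter to the robot's left, 120 mm long along their x, about 17 mm wide, 9 mm high, loose. Origin on the underside near the middle. Leave alone.
- jar: Small closed glass jar with a steel cap to the robot's right, diameter 60 mm, height 75 mm, loose. Origin at the centre of its underside. Leave alone.
Not all that is in view belongs to the job. Leave any green look-alike of the spot_lamp alone.

How it is judged:
By the outcome, as a careful person would: the job done as asked, in the order asked, and still so for the second after the job is handed in, with the robot touching nothing.
It also fails if it takes over 118 s, if anything falls off the work surface, if the arm or the gripper's body presses on something with over 40 N, if the wrist force passes 120 N, or if a joint passes its speed limit or range.

## Working session

There is one attempt and no reset: what is moved stays moved. The work goes in short steps, Python scripts to look and compute and a tool call to move; the robot and the scene stay as the last step left them, time stands still between calls to the robot, and variables do not carry over. Pictures are saved under pics/ and viewed, at most 14 in all, crops included, and the job is handed in when it is done.

Besides the shell and the picture viewer there is one more tool, called as name(argument=value, ...) on one line, values as JSON. move_arm: Moves the arm, as the interface text tells. Its arguments: {"type":"object","properties":{"motion":{"type":"string"}},"required":["motion"]}

```bash
mkdir -p pics; ls; python3 - <<'E'
from bench import sensors,cams,ticket,arm
import cv2
s=sensors.read_state();print({k:s[k] for k in('time','tcp_pos','tool_rot','grip_width')},arm.tip_reach)
for n in('scene','top'):
    im=cams.snapshot(n);cv2.imwrite(f'pics/{n}0.png',cv2.resize(im,(800,600),interpolation=cv2.INTER_CUBIC))
    c=cams.calibration(n);print(n,c)
E
```

```text
pics
{'time': 0.0, 'tcp_pos': array([0.13071482, 0.5082342 , 0.40414596]), 'tool_rot': array([-3.94440932e-01, -3.11640799e+00,  1.98541960e-03]), 'grip_width': 0.9960329465756812} 0.1734
scene {'fx': 493.0147569147263, 'fy': 493.0147569147263, 'cx': 253.3328536689146, 'cy': 196.59283309464885, 'dist_coeffs': array([0.00437274, 0.        , 0.        , 0.        , 0.        ]), 'R': array([[-0.307126  ,  0.95155352, -0.01481643],
       [ 0.79081239,  0.24652175, -0.56021673],
       [-0.52942363, -0.18377414, -0.82821355]]), 't': array([ 0.15869106, -0.36362761,  1.63697376])}
top {'fx': 481.93933236776303, 'fy': 481.93933236776303, 'cx': 238.84541132150247, 'cy': 196.28755421444527, 'dist_coeffs': array([-0.20311668,  0.        ,  0.        ,  0.        ,  0.        ]), 'R': array([[-1.66457221e-02, -9.99855693e-01, -3.39315239e-03],
       [-9.89103973e-01,  1.69630059e-02, -1.46238121e-01],
       [ 1.46274576e-01,  9.21941400e-04, -9.89243599e-01]]), 't': array([-0.01506228,  0.50100818,  1.50854826])}
```

View pics/top0.png

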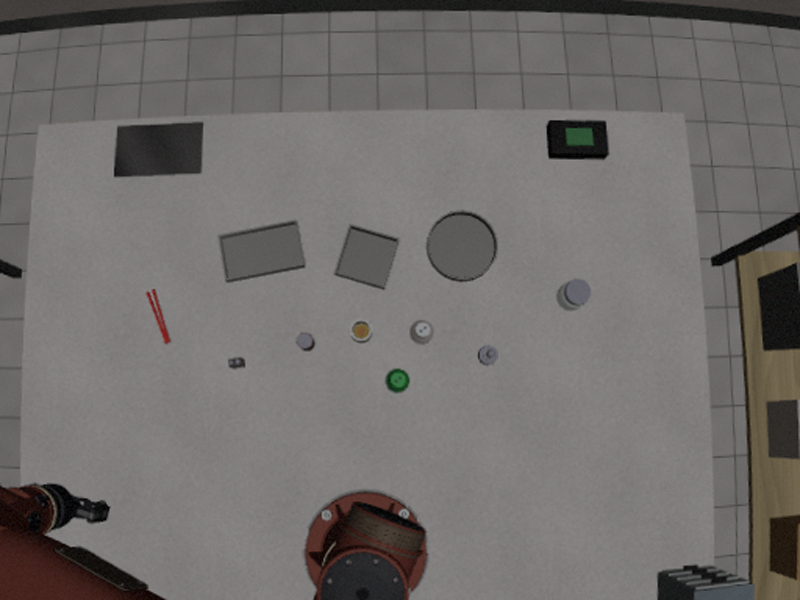

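View pics/scene0.png

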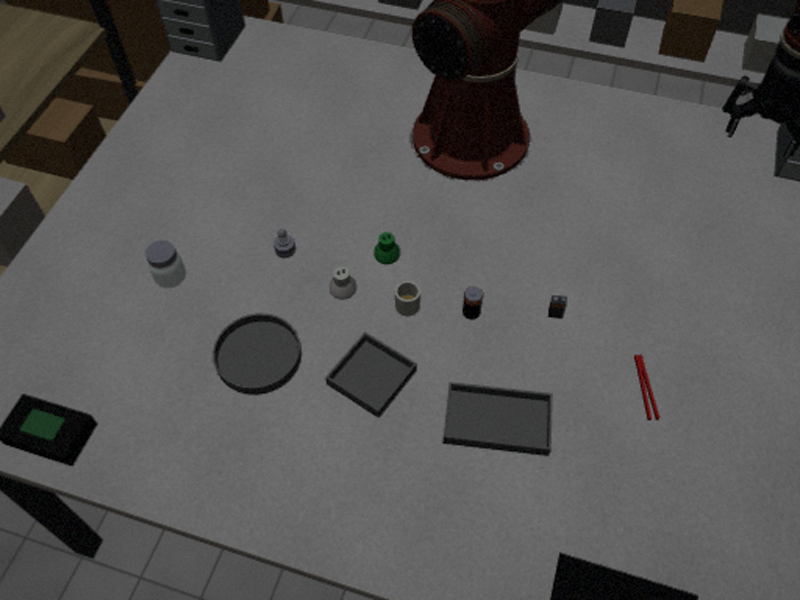

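The top view (800×600 scale) shows the long tray at (262,251), square tray (367,257) and round tray (462,246). It also shows the block battery (236,362), round cell (305,341), socket (361,330), spot lamp (422,331), headlamp bulb (488,354) and the green decoy (398,380). I'll crop in for finer pixel positions.

```bash
cat > h.py <<'E'
import numpy as np,cv2
from bench import sensors,cams
def ray(n,uv,z):
    c=cams.calibration(n);K=np.array([[c['fx'],0,c['cx']],[0,c['fy'],c['cy']],[0,0,1]])
    p=cv2.undistortPoints(np.array([[uv]],float),K,c['dist_coeffs'])[0,0]
    R=np.array(c['R']);o=-R.T@c['t'];d=R.T@np.array([p[0],p[1],1]);return (o+d*(z-o[2])/d[2])[:2]
def proj(n,X):
    c=cams.calibration(n);K=np.array([[c['fx'],0,c['cx']],[0,c['fy'],c['cy']],[0,0,1]])
    return cv2.projectPoints(np.array(X,float).reshape(-1,3),cv2.Rodrigues(np.array(c['R']))[0],np.array(c['t']),K,c['dist_coeffs'])[0][:,0]
def crop(n,x,y,w,h,k,f):
    im=cams.snapshot(n)[y:y+h,x:x+w];im=cv2.convertScaleAbs(im,alpha=1.6,beta=10)
    cv2.imwrite(f,cv2.resize(im,None,fx=k,fy=k,interpolation=cv2.INTER_CUBIC))
E
python3 - <<'E'
from h import *
crop('top',140,130,200,125,4,'pics/t1.png')
crop('scene',130,140,240,160,3.3,'pics/s1.png')
E
```

```text
(no output)
```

View pics/t1.png

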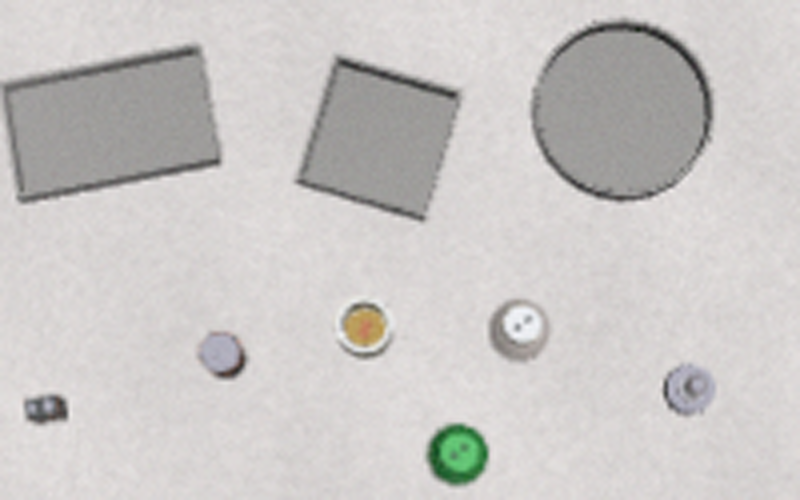

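View pics/s1.png

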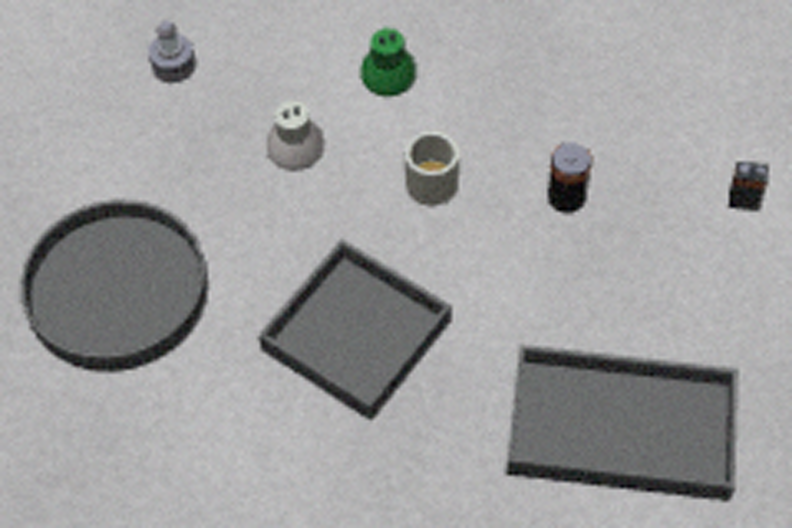

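```bash
python3 - <<'E'
from h import *
T=lambda p,z:ray('top',((p[0]+.5)/4-.5+140,(p[1]+.5)/4-.5+130),z)
S=lambda p,z:ray('scene',((p[0]+.5)/3.3-.5+130,(p[1]+.5)/3.3-.5+140),z)
r=lambda a:np.round(np.array(a)*1000,0)
for n,a,b,z in[('blk',(44,407),(750,168),.049),('cell',(221,352),(571,158),.058),('sock',(365,326),(433,154),.048),('spot',(522,324),(292,117),.048),('bulb',(689,389),(172,53),.024),('bulbtip',(695,385),(166,27),.056),('spotrim',(519,331),(295,143),.01),('round',(622,110),(115,284),.025),('green',(459,453),(387,43),.048)]:print(n,r(T(a,z)),r(S(b,z)))
print('studs',r(T((33,407),.049)),r(T((55,407),.049)),r(S((742,168),.049)),r(S((759,169),.049)))
for n,a,b in[('long',[(3,85),(198,46),(221,160),(20,201)],[(735,370),(521,347),(508,466),(732,490)]),('sq',[(338,58),(461,94),(425,220),(297,182)],[(371,410),(261,340),(342,242),(451,312)])]:
  for f,q in((T,a),(S,b)):
    C=np.array([f(p,.025) for p in q]);e=C[1]-C[0];print(n,r(C.mean(0)),'edges',r(np.linalg.norm(np.roll(C,-1,0)-C,axis=1)),'ang',np.degrees(np.arctan2(e[1],e[0])))
print(cv2.Rodrigues(sensors.read_state()['tool_rot'])[0].round(3))
E
```

```text
blk [391. 258.] [394. 257.]
cell [432. 116.] [434. 115.]
sock [452.   3.] [457.   3.]
spot [ 451. -122.] [ 456. -122.]
bulb [ 399. -257.] [ 405. -257.]
bulbtip [ 399. -257.] [ 402. -259.]
spotrim [ 450. -122.] [ 456. -123.]
round [ 629. -210.] [ 641. -209.]
green [350. -70.] [356. -71.]
studs [391. 267.] [391. 249.] [396. 251.] [392. 264.]
long [626. 210.] edges [165.  98. 168.  99.] ang -79.77846683170226
long [633. 211.] edges [167. 102. 167. 101.] ang -79.53689595981416
sq [609. -12.] edges [106. 109. 109. 109.] ang -107.77310144446037
sq [618. -10.] edges [107. 110. 111. 106.] ang -107.25837524083515
[[-0.968  0.249 -0.   ]
 [ 0.249  0.968 -0.001]
 [ 0.    -0.001 -1.   ]]
```

The two cameras agree to within a few mm, and the edge lengths match the given sizes. I'll move above the block battery and turn the tool so its axes line up with the world.

move_arm(motion="-0.316 -0.178 0.104 0 0 -14.5 0.06; -0.316 -0.178 0.104 0 0 -14.5 0.06; -0.316 -0.178 0.104 0 0 -14.5 0.06; -0.316 -0.178 0.104 0 0 -14.5 0.06; -0.316 -0.178 0.104 0 0 -14.5 0.06; -0.316 -0.178 0.104 0 0 -14.5 0.06; -0.316 -0.178 0.104 0 0 -14.5 0.06; -0.316 -0.178 0.104 0 0 -14.5 0.06; -0.316 -0.178 0.104 0 0 -14.5 0.06; -0.316 -0.178 0.104 0 0 -14.5 0.06; -0.316 -0.178 0.104 0 0 -14.5 0.06; -0.316 -0.178 0.104 0 0 -14.5 0.06")

```text
time: 1.2
tcp_pos: [0.3924, 0.2571, 0.3005]
tool_rot: [-0.001, -3.141, 0.0]
contact_force: [-0.0, 1.0, -0.7]
grip_width: 0.703
grip_force: 0.0
```

```bash
python3 - <<'E'
from h import *
s=sensors.read_state();print(s['tcp_pos'],s['contact_force'],s['grip_width']);print(cv2.Rodrigues(s['tool_rot'])[0].round(4))
crop('scene',310,130,70,90,6.6,'pics/s2.png')
E
```

```text
[0.39244544 0.25705791 0.30052235] [-0.0149442   1.01170901 -0.66057394] 0.7034111502628054
[[-1.0e+00  4.0e-04 -1.1e-03]
 [ 4.0e-04  1.0e+00 -0.0e+00]
 [ 1.1e-03 -0.0e+00 -1.0e+00]]
```

View pics/s2.png

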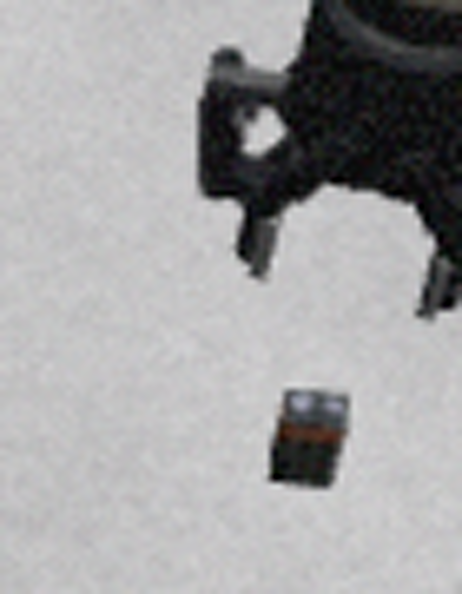

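The picture shows the open fingers above the block battery, with tips at (262,275) and (430,315). The block's edges run about 8–10° off the finger line, so I'll turn 8° on the way down and grip.

move_arm(motion="0 0 0.03 0 0 -6 0.06; 0 0 0.06 0 0 -8 0.06; 0 0 0.085 0 0 -8 0.06; 0 0 0.1 0 0 -8 0.06; 0 0 0.105 0 0 -8 0.06; 0 0 0.105 0 0 -8 0.06; 0 0 0.105 0 0 -8 0.015; 0 0 0.105 0 0 -8 0.015; 0 0 0.105 0 0 -8 0.015; 0 0 0.105 0 0 -8 0.015; 0 0 0.105 0 0 -8 0.015; 0 0 0.105 0 0 -8 0.015")

```text
time: 2.25
tcp_pos: [0.393, 0.2578, 0.1971]
tool_rot: [-0.221, 3.132, 0.002]
contact_force: [-1.5, 0.5, 8.0]
grip_width: 0.29
grip_force: 58.6
```

Gripped: the opening is about 26 mm at 58 N. Lift, carry and lower into the long tray.

move_arm(motion="0 0 -0.025 0 0 0 0.015; 0 0 -0.06 0 0 0 0.015; -0.02 -0.004 -0.085 0 0 0 0.015; -0.05 -0.011 -0.085 0 0 0 0.015; -0.085 -0.019 -0.085 0 0 0 0.015; -0.12 -0.026 -0.085 0 0 0 0.015; -0.155 -0.034 -0.085 0 0 0 0.015; -0.19 -0.042 -0.085 0 0 0 0.015; -0.215 -0.047 -0.085 0 0 0 0.015; -0.227 -0.05 -0.085 0 0 0 0.015; -0.227 -0.05 -0.085 0 0 0 0.015; -0.227 -0.05 -0.085 0 0 0 0.015")

```text
time: 3.25
tcp_pos: [0.6242, 0.2395, 0.2809]
tool_rot: [0.22, -3.134, -0.0]
contact_force: [-2.1, 0.3, -0.2]
grip_width: 0.289
grip_force: 59.3
```

move_arm(motion="0 0 0.03 0 0 0 0.015; 0 0 0.055 0 0 0 0.015; 0 0 0.068 0 0 0 0.015; 0 0 0.073 0 0 0 0.015; 0 0 0.076 0 0 0 0.015; 0 0 0.078 0 0 0 0.015; 0 0 0.078 0 0 0 0.015; 0 0 0.078 0 0 0 0.015")

```text
time: 3.92
tcp_pos: [0.6245, 0.2399, 0.2039]
tool_rot: [-0.221, 3.132, 0.0]
contact_force: [0.7, -0.5, -0.7]
grip_width: 0.289
grip_force: 59.3
```

move_arm(motion="0 0 0.001 0 0 0 0.015; 0 0 0.001 0 0 0 0.015; 0 0 0.002 0 0 0 0.015; 0 0 0.002 0 0 0 0.015; 0 0 0.003 0 0 0 0.015; 0 0 0.003 0 0 0 0.015")

```text
time: 4.42
tcp_pos: [0.6245, 0.2398, 0.2011]
tool_rot: [-0.221, 3.133, 0.0]
contact_force: [-3.5, -1.1, 12.6]
grip_width: 0.292
grip_force: 61.0
```

Contact with the floor at about 12 N. Release, rise, and go above the round cell.

move_arm(motion="0 0 0 0 0 0 0.045; 0 0 0 0 0 0 0.045; 0 0 0 0 0 0 0.045; 0 0 -0.03 0 0 0 0.045; 0 0 -0.07 0 0 0 0.06; 0.03 -0.014 -0.1 0 0 4 0.06; 0.065 -0.03 -0.1 0 0 8 0.06; 0.1 -0.047 -0.1 0 0 8 0.06; 0.135 -0.063 -0.1 0 0 8 0.06; 0.17 -0.08 -0.1 0 0 8 0.06; 0.207 -0.097 -0.1 0 0 8 0.06; 0.207 -0.097 -0.1 0 0 8 0.06")

```text
time: 5.42
tcp_pos: [0.4255, 0.1123, 0.2981]
tool_rot: [0.0, -3.132, 0.003]
contact_force: [0.4, 1.0, -0.2]
grip_width: 0.702
grip_force: 0.0
```

```bash
python3 - <<'E'
from h import *
s=sensors.read_state();print(s['tcp_pos'],s['grip_width']);print(cv2.Rodrigues(s['tool_rot'])[0].round(3))
crop('scene',230,150,160,150,4,'pics/s3.png')
E
```

```text
[0.425479   0.11226575 0.29809805] 0.7024782458888735
[[-1.    -0.    -0.009]
 [-0.     1.    -0.002]
 [ 0.009 -0.002 -1.   ]]
```

View pics/s3.png

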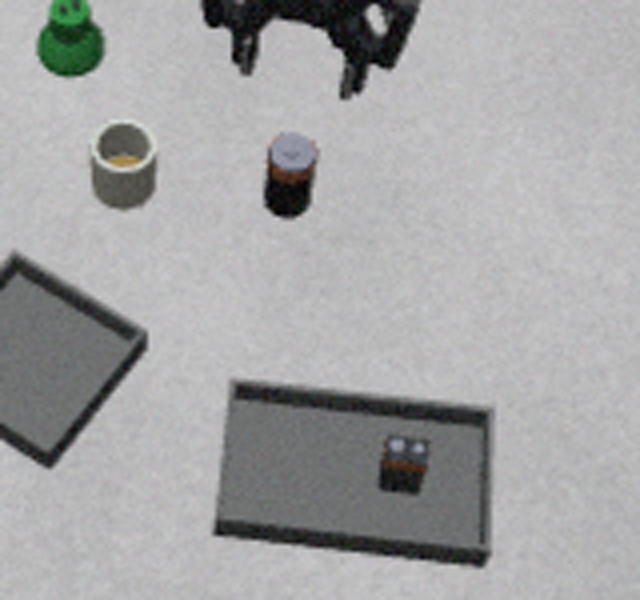

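The block battery stands upright in the long tray (crop 404,465) and the round cell is next at (292,150). Descend on it.

move_arm(motion="0 0 0.01 0 0 0 0.06; 0 0 0.04 0 0 0 0.06; 0 0 0.07 0 0 0 0.06; 0 0 0.09 0 0 0 0.06; 0 0 0.1 0 0 0 0.06; 0 0 0.1 0 0 0 0.06")

```text
time: 5.97
tcp_pos: [0.4327, 0.1147, 0.1977]
tool_rot: [0.002, -3.139, 0.0]
contact_force: [-0.0, -1.0, -0.6]
grip_width: 0.701
grip_force: 0.0
```

move_arm(motion="0 0 0 0 0 0 0.02; 0 0 0 0 0 0 0.02; 0 0 0 0 0 0 0.02; 0 0 0 0 0 0 0.02; 0 0 0 0 0 0 0.02; 0 0 0 0 0 0 0.02; 0 0 -0.02 0 0 0 0.02; 0 0 -0.05 0 0 0 0.02; 0 0 -0.085 0 0 0 0.02; 0 0 -0.085 0 0 0 0.02")

```text
time: 6.8
tcp_pos: [0.4349, 0.1148, 0.2901]
tool_rot: [-0.002, 3.134, 0.001]
contact_force: [2.2, 0.1, -0.5]
grip_width: 0.371
grip_force: 59.9
```

move_arm(motion="-0.025 0.007 0 0 0 0 0.02; -0.055 0.015 0 0 0 0 0.02; -0.09 0.024 0 0 0 0 0.02; -0.125 0.033 0 0 0 0 0.02; -0.16 0.042 0 0 0 0 0.02; -0.185 0.049 0 0 0 0 0.02; -0.204 0.054 0 0 0 0 0.02; -0.204 0.054 0 0 0 0 0.02; -0.204 0.054 0.03 0 0 0 0.02; -0.204 0.054 0.055 0 0 0 0.02; -0.204 0.054 0.07 0 0 0 0.02; -0.204 0.054 0.075 0 0 0 0.02")

```text
time: 7.8
tcp_pos: [0.635, 0.1685, 0.2067]
tool_rot: [0.002, -3.137, 0.001]
contact_force: [-1.2, 0.7, -1.2]
grip_width: 0.369
grip_force: 59.8
```

move_arm(motion="0 0 0 0 0 0 0.02; 0 0 0.002 0 0 0 0.02; 0 0 0.003 0 0 0 0.02; 0 0 0.004 0 0 0 0.02; 0 0 0.005 0 0 0 0.02; 0 0 0.005 0 0 0 0.02")

```text
time: 8.3
tcp_pos: [0.637, 0.1689, 0.2052]
tool_rot: [-0.002, 3.141, 0.0]
contact_force: [0.1, -0.5, -1.6]
grip_width: 0.37
grip_force: 59.8
```

move_arm(motion="0 0 0.001 0 0 0 0.02; 0 0 0.002 0 0 0 0.02; 0 0 0.002 0 0 0 0.02; 0 0 0.003 0 0 0 0.02; 0 0 0.003 0 0 0 0.02; 0 0 0.003 0 0 0 0.02")

```text
time: 8.8
tcp_pos: [0.6371, 0.1689, 0.2047]
tool_rot: [-0.002, 3.139, 0.0]
contact_force: [-7.9, -1.5, 24.7]
grip_width: 0.369
grip_force: 62.8
```

Contact, 25 N. Release, rise, and go toward the bulb.

move_arm(motion="0 0 -0.003 0 0 0 0.048; 0 0 -0.003 0 0 0 0.048; 0 0 -0.003 0 0 0 0.048; 0 0 -0.03 0 0 0 0.048; 0 0 -0.07 0 0 0 0.048; 0.01 -0.015 -0.1 0 0 0 0.07; 0.03 -0.05 -0.1 0 0 0 0.07; 0.05 -0.085 -0.1 0 0 0 0.07; 0.07 -0.12 -0.1 0 0 0 0.07; 0.09 -0.155 -0.1 0 0 0 0.07; 0.11 -0.19 -0.1 0 0 0 0.07; 0.13 -0.225 -0.1 0 0 0 0.07")

```text
time: 9.8
tcp_pos: [0.5059, -0.0576, 0.3016]
tool_rot: [-0.003, 3.141, -0.0]
contact_force: [1.1, -0.8, 0.5]
grip_width: 0.82
grip_force: 0.0
```

move_arm(motion="0.02 -0.035 0 0 0 0 0.07; 0.04 -0.07 0 0 0 0 0.07; 0.06 -0.105 0 0 0 0 0.07; 0.08 -0.14 0 0 0 0 0.07; 0.095 -0.175 0 0 0 0 0.07; 0.105 -0.202 0 0 0 0 0.07; 0.105 -0.202 0 0 0 0 0.07; 0.105 -0.202 0 0 0 0 0.07; 0.105 -0.202 0 0 0 0 0.07; 0.105 -0.202 0 0 0 0 0.07")

```text
time: 10.63
tcp_pos: [0.4027, -0.2575, 0.3015]
tool_rot: [0.004, -3.141, -0.001]
contact_force: [0.1, 0.1, 0.5]
grip_width: 0.819
grip_force: 0.0
```

```bash
python3 - <<'E'
from h import *
s=sensors.read_state();print(s['tcp_pos'],s['grip_width']);print(cv2.Rodrigues(s['tool_rot'])[0].round(3))
crop('scene',130,110,240,180,3.3,'pics/s4.png')
E
```

```text
[ 0.40267829 -0.25753386  0.30153944] 0.8190948520558198
[[-1.    -0.002 -0.   ]
 [-0.002  1.     0.001]
 [ 0.     0.001 -1.   ]]
```

View pics/s4.png

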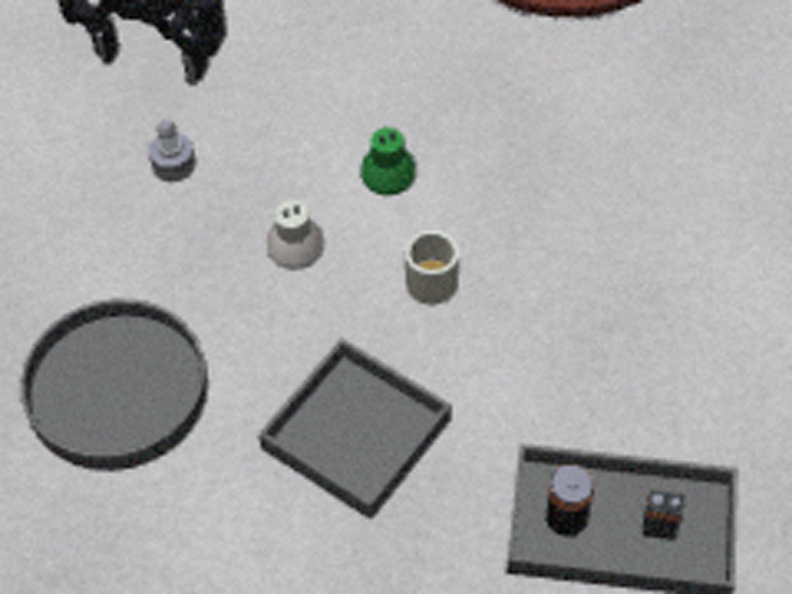

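Both batteries stand in the long tray, at (570,500) and (664,512); the bulb is below the gripper at (171,155). Descend and grip it by the base.

move_arm(motion="0 0 0.03 0 0 0 0.07; 0 0 0.065 0 0 0 0.07; 0 0 0.095 0 0 0 0.07; 0 0 0.115 0 0 0 0.07; 0 0 0.122 0 0 0 0.07; 0 0 0.127 0 0 0 0.07; 0 0 0.127 0 0 0 0.07")

```text
time: 11.27
tcp_pos: [0.4027, -0.258, 0.1746]
tool_rot: [0.004, -3.141, -0.001]
contact_force: [0.5, -0.6, 0.7]
grip_width: 0.821
grip_force: 0.0
```

move_arm(motion="0 0 0 0 0 0 0.03; 0 0 0 0 0 0 0.03; 0 0 0 0 0 0 0.03; 0 0 0 0 0 0 0.03; 0 0 0 0 0 0 0.03; 0 0 0 0 0 0 0.03")

```text
time: 11.77
tcp_pos: [0.4029, -0.2588, 0.1762]
tool_rot: [-0.002, 3.14, -0.002]
contact_force: [-1.2, 2.5, 9.5]
grip_width: 0.445
grip_force: 59.1
```

move_arm(motion="0 0 -0.02 0 0 0 0.03; 0 0 -0.05 0 0 0 0.03; 0 0 -0.08 0 0 0 0.03; -0.025 0.005 -0.09 0 0 0 0.03; -0.06 0.012 -0.09 0 0 0 0.03; -0.095 0.019 -0.09 0 0 0 0.03; -0.13 0.025 -0.09 0 0 0 0.03; -0.165 0.032 -0.09 0 0 0 0.03; -0.2 0.038 -0.09 0 0 0 0.03; -0.235 0.045 -0.09 0 0 0 0.03; -0.264 0.05 -0.09 0 0 0 0.03; -0.264 0.05 -0.09 0 0 0 0.03")

```text
time: 12.77
tcp_pos: [0.6707, -0.2067, 0.2652]
tool_rot: [-0.006, 3.137, -0.001]
contact_force: [-2.0, -0.0, 0.0]
grip_width: 0.444
grip_force: 60.4
```

move_arm(motion="0 0 0 0 0 0 0.03; 0 0 0.025 0 0 0 0.03; 0 0 0.05 0 0 0 0.03; 0 0 0.07 0 0 0 0.03; 0 0 0.076 0 0 0 0.03; 0 0 0.078 0 0 0 0.03; 0 0 0.08 0 0 0 0.03; 0 0 0.081 0 0 0 0.03; 0 0 0.081 0 0 0 0.03")

```text
time: 13.52
tcp_pos: [0.6667, -0.2084, 0.1851]
tool_rot: [-0.002, 3.14, -0.001]
contact_force: [0.7, 0.1, -0.2]
grip_width: 0.446
grip_force: 60.4
```

move_arm(motion="0 0 0.001 0 0 0 0.03; 0 0 0.002 0 0 0 0.03; 0 0 0.003 0 0 0 0.03; 0 0 0.003 0 0 0 0.03; 0 0 0.003 0 0 0 0.03")

```text
time: 13.93
tcp_pos: [0.6663, -0.2081, 0.1807]
tool_rot: [0.002, -3.142, -0.0]
contact_force: [0.7, 0.5, 0.2]
grip_width: 0.448
grip_force: 60.4
```

move_arm(motion="0 0 0.001 0 0 0 0.03; 0 0 0.001 0 0 0 0.03; 0 0 0.002 0 0 0 0.03; 0 0 0.002 0 0 0 0.03")

```text
time: 14.27
tcp_pos: [0.6664, -0.2081, 0.1803]
tool_rot: [-0.002, 3.141, -0.001]
contact_force: [-4.8, 2.2, 12.8]
grip_width: 0.444
grip_force: 62.1
```

Contact at 13 N. Release gently, rise, and go above the spot lamp.

move_arm(motion="0 0 -0.001 0 0 0 0.054; 0 0 -0.001 0 0 0 0.054; 0 0 -0.001 0 0 0 0.054; 0 0 -0.001 0 0 0 0.054; 0 0 -0.025 0 0 0 0.054; 0 0 -0.055 0 0 0 0.054; 0 0 -0.09 0 0 0 0.06; 0.015 0.006 -0.122 0 0 0 0.06; 0.05 0.02 -0.122 0 0 0 0.06; 0.085 0.034 -0.122 0 0 0 0.06; 0.12 0.048 -0.122 0 0 0 0.06; 0.155 0.062 -0.122 0 0 0 0.06")

```text
time: 15.27
tcp_pos: [0.5095, -0.1456, 0.3006]
tool_rot: [-0.002, 3.141, -0.0]
contact_force: [-0.5, -0.0, 0.3]
grip_width: 0.704
grip_force: 0.0
```

move_arm(motion="0.03 0.012 0 0 0 0 0.06; 0.0585 0.024 0 0 0 0 0.06; 0.0585 0.024 0 0 0 0 0.06; 0.0585 0.024 0.03 0 0 0 0.06; 0.0585 0.024 0.06 0 0 0 0.06; 0.0585 0.024 0.085 0 0 0 0.06; 0.0585 0.024 0.096 0 0 0 0.06; 0.0585 0.024 0.1 0 0 0 0.06; 0.0585 0.024 0.1 0 0 0 0.06; 0.0585 0.024 0.1 0 0 0 0.06")

```text
time: 16.1
tcp_pos: [0.4532, -0.1226, 0.2012]
tool_rot: [-0.002, 3.141, -0.0]
contact_force: [0.8, -0.3, 0.2]
grip_width: 0.703
grip_force: 0.0
```

```bash
python3 - <<'E'
from h import *
crop('scene',130,110,240,180,3.3,'pics/s5.png')
E
```

```text
(no output)
```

View pics/s5.png

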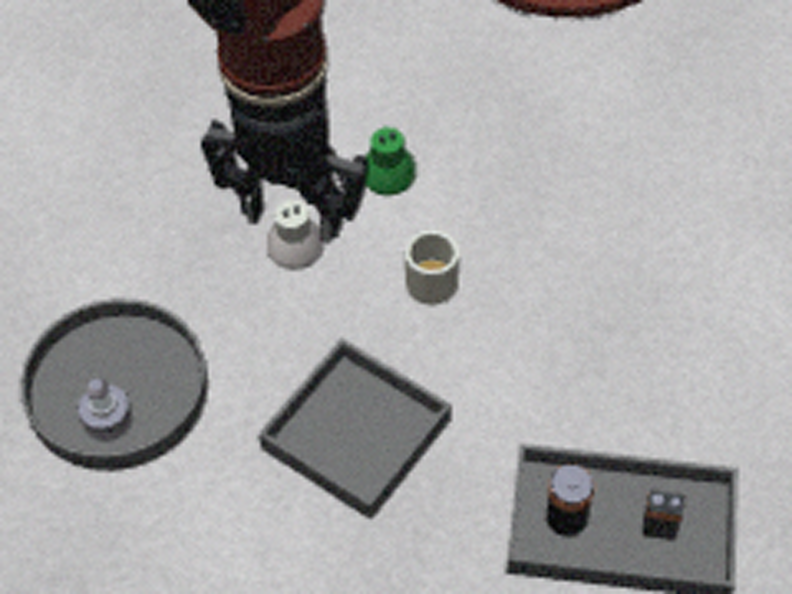

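The bulb stands upright in the round tray at (103,405), and the spot lamp's neck (292,220) sits between the fingertips (257,215) and (327,235). Grip it.

move_arm(motion="0 0 0.002 0 0 0 0.02; 0 0 0.002 0 0 0 0.02; 0 0 0.002 0 0 0 0.02; 0 0 0.002 0 0 0 0.02; 0 0 0.002 0 0 0 0.02; 0 0 0.002 0 0 0 0.02; 0 0 0.002 0 0 0 0.02")

```text
time: 16.73
tcp_pos: [0.453, -0.1225, 0.1995]
tool_rot: [-0.002, 3.14, -0.001]
contact_force: [-1.2, 0.5, 7.2]
grip_width: 0.325
grip_force: 58.7
```

move_arm(motion="0 0 -0.02 0 0 0 0.02; 0 0 -0.05 0 0 0 0.02; 0 0 -0.08 0 0 0 0.02; -0.02 -0.012 -0.085 0 0 0 0.02; -0.05 -0.029 -0.085 0 0 0 0.02; -0.08 -0.047 -0.085 0 0 0 0.02; -0.11 -0.064 -0.085 0 0 0 0.02; -0.135 -0.079 -0.085 0 0 0 0.02; -0.148 -0.0865 -0.085 0 0 0 0.02; -0.148 -0.0865 -0.085 0 0 0 0.02; -0.148 -0.0865 -0.06 0 0 0 0.02; -0.148 -0.0865 -0.035 0 0 0 0.02")

```text
time: 17.73
tcp_pos: [0.6011, -0.2087, 0.2345]
tool_rot: [-0.002, 3.139, -0.002]
contact_force: [0.5, -0.3, -1.4]
grip_width: 0.327
grip_force: 59.2
```

move_arm(motion="0 0 0.01 0 0 0 0.02; 0 0 0.02 0 0 0 0.02; 0 0 0.025 0 0 0 0.02; 0 0 0.026 0 0 0 0.02; 0 0 0.027 0 0 0 0.02; 0 0 0.028 0 0 0 0.02; 0 0 0.028 0 0 0 0.02")

```text
time: 18.32
tcp_pos: [0.6011, -0.2088, 0.2065]
tool_rot: [-0.002, 3.14, -0.001]
contact_force: [0.9, 0.1, -0.2]
grip_width: 0.327
grip_force: 59.2
```

move_arm(motion="0 0 0.001 0 0 0 0.02; 0 0 0.001 0 0 0 0.02; 0 0 0.002 0 0 0 0.02; 0 0 0.002 0 0 0 0.02; 0 0 0.002 0 0 0 0.02")

```text
time: 18.73
tcp_pos: [0.6008, -0.2087, 0.2037]
tool_rot: [0.002, -3.142, 0.0]
contact_force: [-0.0, 0.1, -0.9]
grip_width: 0.331
grip_force: 59.2
```

move_arm(motion="0 0 0.001 0 0 0 0.02; 0 0 0.001 0 0 0 0.02; 0 0 0.002 0 0 0 0.02; 0 0 0.002 0 0 0 0.02")

```text
time: 19.07
tcp_pos: [0.6008, -0.2087, 0.2035]
tool_rot: [-0.002, 3.141, -0.001]
contact_force: [-7.3, 2.3, 18.3]
grip_width: 0.328
grip_force: 61.3
```

Contact. Release, rise, and go above the socket.

move_arm(motion="0 0 -0.001 0 0 0 0.045; 0 0 -0.001 0 0 0 0.045; 0 0 -0.001 0 0 0 0.045; 0 0 -0.001 0 0 0 0.045; 0 0 -0.025 0 0 0 0.045; 0 0 -0.06 0 0 0 0.045; 0 0 -0.1 0 0 0 0.075; 0.015 0.022 -0.1 0 0 0 0.075; 0.035 0.05 -0.1 0 0 0 0.075; 0.055 0.079 -0.1 0 0 0 0.075; 0.075 0.108 -0.1 0 0 0 0.075; 0.095 0.137 -0.1 0 0 0 0.075")

```text
time: 20.07
tcp_pos: [0.5045, -0.0707, 0.3015]
tool_rot: [0.001, -3.141, -0.0]
contact_force: [0.1, 0.3, 1.0]
grip_width: 0.88
grip_force: 0.0
```

move_arm(motion="0.02 0.029 0 0 0 0 0.075; 0.04 0.058 0 0 0 0 0.075; 0.052 0.075 0 0 0 0 0.075; 0.052 0.075 0 0 0 0 0.075; 0.052 0.075 0.03 0 0 0 0.075; 0.052 0.075 0.06 0 0 0 0.075; 0.052 0.075 0.085 0 0 0 0.075; 0.052 0.075 0.098 0 0 0 0.075; 0.052 0.075 0.102 0 0 0 0.075; 0.052 0.075 0.102 0 0 0 0.075")

```text
time: 20.9
tcp_pos: [0.4535, 0.0028, 0.1989]
tool_rot: [0.001, -3.14, -0.0]
contact_force: [0.1, 0.3, -0.6]
grip_width: 0.877
grip_force: 0.0
```

```bash
python3 - <<'E'
from h import *
crop('scene',130,110,240,180,3.3,'pics/s6.png')
E
```

```text
(no output)
```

View pics/s6.png

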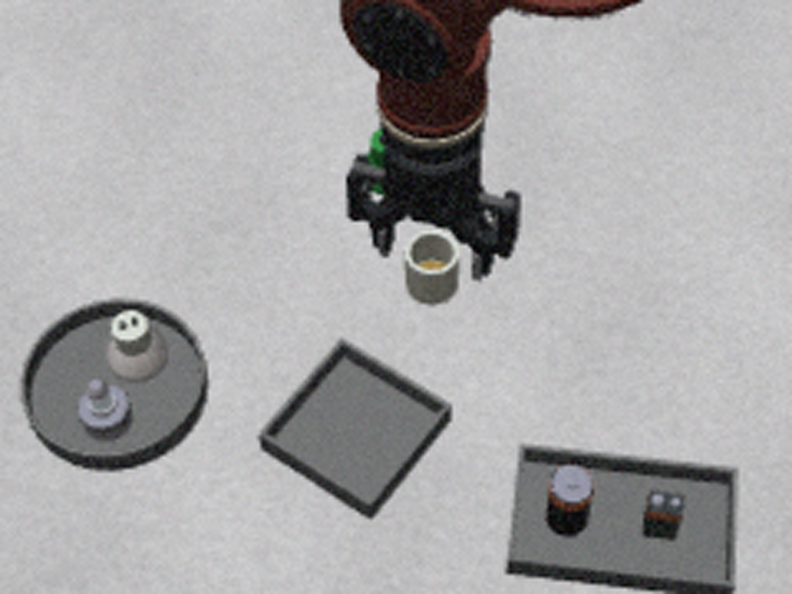

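Both lamps stand in the round tray, at (131,345) and (103,405), and the socket (432,265) is centred between the fingers. Grip and carry it.

move_arm(motion="0 0 0.002 0 0 0 0.035; 0 0 0.002 0 0 0 0.035; 0 0 0.002 0 0 0 0.035; 0 0 0.002 0 0 0 0.035; 0 0 0.002 0 0 0 0.035; 0 0 0.002 0 0 0 0.035; 0 0 0.002 0 0 0 0.035")

```text
time: 21.53
tcp_pos: [0.4541, 0.003, 0.1989]
tool_rot: [-0.002, 3.14, -0.001]
contact_force: [-1.6, -0.3, 8.7]
grip_width: 0.527
grip_force: 59.8
```

move_arm(motion="0 0 -0.02 0 0 0 0.035; 0 0 -0.05 0 0 0 0.035; 0 0 -0.075 0 0 0 0.035; -0.02 -0.002 -0.08 0 0 0 0.035; -0.05 -0.004 -0.08 0 0 0 0.035; -0.085 -0.007 -0.08 0 0 0 0.035; -0.12 -0.01 -0.08 0 0 0 0.035; -0.145 -0.013 -0.08 0 0 0 0.035; -0.1605 -0.014 -0.08 0 0 0 0.035; -0.1605 -0.014 -0.08 0 0 0 0.035; -0.1605 -0.014 -0.055 0 0 0 0.035; -0.1605 -0.014 -0.03 0 0 0 0.035")

```text
time: 22.53
tcp_pos: [0.6145, -0.0107, 0.2287]
tool_rot: [-0.002, 3.138, -0.001]
contact_force: [0.1, 0.8, -2.5]
grip_width: 0.526
grip_force: 61.8
```

move_arm(motion="0 0 0.01 0 0 0 0.035; 0 0 0.017 0 0 0 0.035; 0 0 0.02 0 0 0 0.035; 0 0 0.022 0 0 0 0.035; 0 0 0.024 0 0 0 0.035; 0 0 0.025 0 0 0 0.035; 0 0 0.025 0 0 0 0.035")

```text
time: 23.12
tcp_pos: [0.6143, -0.0107, 0.2033]
tool_rot: [-0.002, 3.141, -0.0]
contact_force: [0.7, -0.4, -1.5]
grip_width: 0.523
grip_force: 61.8
```

move_arm(motion="0 0 0.001 0 0 0 0.035; 0 0 0.001 0 0 0 0.035; 0 0 0.002 0 0 0 0.035; 0 0 0.002 0 0 0 0.035")

```text
time: 23.45
tcp_pos: [0.6143, -0.0107, 0.203]
tool_rot: [-0.002, 3.14, -0.001]
contact_force: [-6.4, 1.2, 17.0]
grip_width: 0.521
grip_force: 63.7
```

Contact. Release and rise clear.

move_arm(motion="0 0 -0.001 0 0 0 0.06; 0 0 -0.001 0 0 0 0.06; 0 0 -0.001 0 0 0 0.06; 0 0 -0.001 0 0 0 0.06; 0 0 -0.025 0 0 0 0.06; 0 0 -0.06 0 0 0 0.06; 0 0 -0.1 0 0 0 0.06; 0.04 0 -0.13 0 0 0 0.06; 0.08 0 -0.13 0 0 0 0.06; 0.12 0 -0.13 0 0 0 0.06; 0.16 0 -0.13 0 0 0 0.06; 0.18 0 -0.13 0 0 0 0.06")

```text
time: 24.45
tcp_pos: [0.4298, -0.0104, 0.3303]
tool_rot: [0.002, -3.139, -0.001]
contact_force: [0.8, -0.4, 0.6]
grip_width: 0.703
grip_force: 0.0
```

```bash
python3 - <<'E'
from h import *
cv2.imwrite('pics/s7.png',cv2.resize(cv2.convertScaleAbs(cams.snapshot('scene'),alpha=1.6),(800,600),interpolation=cv2.INTER_CUBIC))
E
```

```text
(no output)
```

View pics/s7.png

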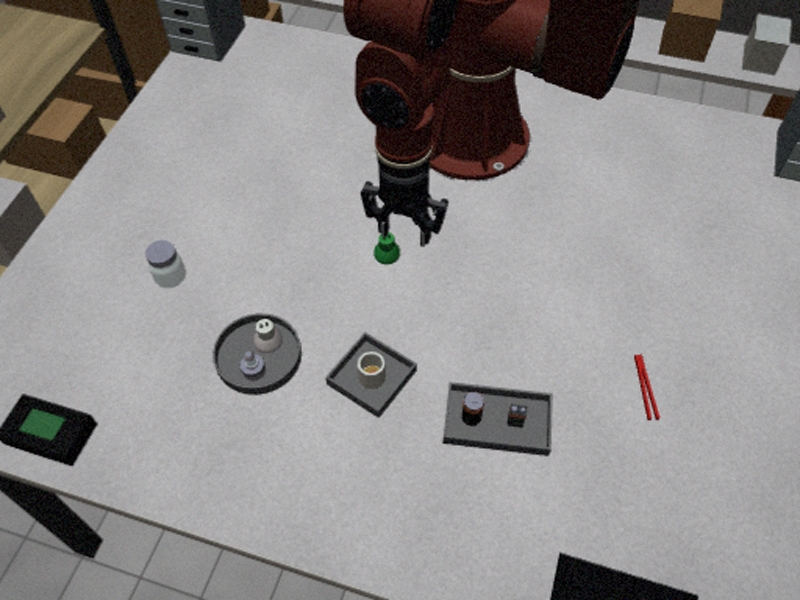

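All five things stand upright in their trays: lamps (264,333) and (251,365), socket (371,369), batteries (473,408) and (517,414). The tweezers, jar and green look-alike haven't moved, and the gripper is clear.

```bash
python3 -c "
from bench import ticket
print(ticket.finish_job())"
```

```text
the job is handed in; nothing more can be done
None
```

The job is handed in: both batteries stand in the long tray, both lamps in the round tray and the socket in the square tray, all upright, with the tweezers, jar and green look-alike untouched, in about 24.5 s of robot time.

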